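Kit the large power-supply parts into the assembly tray

TASK

Kit the tray for the next power-supply board: stand the large capacitor in the round cup, lay the large ring choke flat in the square pocket, and set the long heatsink, fins up, in the long trough, each resting fully down on its nest's floor. Set the parts down rather than dropping them, and leave the smaller capacitor, choke and heatsink where they are on the bench.

Things in the scene. Friction and masses are not known exactly. Their poses are not given: they have to be found in the camera images.
- tray: Flat black kit tray, fixed to the bench, 122 mm (its x) by 306 mm (its y), rim 12 mm high. It carries three blue nests side by side along its y axis. Origin: centre of its underside; x is its short side, y its long side.
- round_cup: Shallow round blue nest, 60 mm outside and 52 mm inside diameter. Fixed to the tray, underside 5 mm above the bench; it may be in the left, middle or right bay of the tray, 100 mm between bays; its x, y axes are parallel to the tray's. Inner floor 3 mm above its origin, rim 11 mm above its origin (16 mm above the bench), walls 4 mm. Origin: centre of its underside; z up.
- square_pocket: Shallow square blue nest, 78 x 78 mm outside, 70 x 70 mm inside. Fixed to the tray, underside 5 mm above the bench; it may be in the left, middle or right bay of the tray, 100 mm between bays; its x, y axes are parallel to the tray's. Inner floor 3 mm above its origin, rim 11 mm above its origin (16 mm above the bench), walls 4 mm. Origin: centre of its underside; z up.
- long_trough: Shallow oblong blue nest, 100 mm (x) by 56 mm (y) outside, 92 x 48 mm inside. Fixed to the tray, underside 5 mm above the bench; it may be in the left, middle or right bay of the tray, 100 mm between bays; its x, y axes are parallel to the tray's. Inner floor 3 mm above its origin, rim 11 mm above its origin (16 mm above the bench), walls 4 mm. Origin: centre of its underside; z up.
- large_capacitor: The larger of two black can capacitors with an aluminium top: upright cylinder, 35 mm diameter, 50 mm tall, 50 to 100 g. Origin: centre of its underside; z up. Starts upright at any of six places in a loose row across the bench, in front of the tray, with at least 90 mm between neighbouring centres; its yaw varies.
- large_choke: The larger of two ring chokes (copper wire wound on a dark ring core), lying flat: 54 mm outside diameter, 24 mm hole, 28 mm tall, 110 to 225 g; grip it across the outside. Origin: centre of its underside; z up. Starts upright at any of six places in a loose row across the bench, in front of the tray, with at least 90 mm between neighbouring centres; its yaw varies.
- long_heatsink: The longer of two bare aluminium heatsinks: 76 mm (x) by 32 mm (y), 30 mm tall, five upright fins running along x, the outermost flush with the long sides; 75 to 155 g; grip it across the 32 mm width. Origin: centre of its underside; z up. Starts upright at any of six places in a loose row across the bench, in front of the tray, with at least 90 mm between neighbouring centres; its yaw varies.
- small_capacitor: Look-alike: the same kind of black can, but 22 mm diameter and 30 mm tall. Must stay where it lies. Origin: centre of its underside; z up. Starts upright at any of six places in a loose row across the bench, in front of the tray, with at least 90 mm between neighbouring centres; its yaw varies.
- small_choke: Look-alike: the same kind of wound ring, but 34 mm outside diameter and 18 mm tall. Must stay where it lies. Origin: centre of its underside; z up. Starts upright at any of six places in a loose row across the bench, in front of the tray, with at least 90 mm between neighbouring centres; its yaw varies.
- short_heatsink: Look-alike: the same kind of finned aluminium heatsink with four fins, but 42 mm (x) by 24 mm (y) and 22 mm tall. Must stay where it lies. Origin: centre of its underside; z up. Starts upright at any of six places in a loose row across the bench, in front of the tray, with at least 90 mm between neighbouring centres; its yaw varies.

How it is judged (in metres and radians):
At the end, for the whole second after the job is handed in: Each large part is upright (0.1 rad), released and at rest on its own nest's floor (underside under 6 mm above the nest's origin), centred within 12 mm (capacitor) or 14 mm (choke, heatsink); the three small look-alikes stand upright within 25 mm of where they began (horizontal distance between large_capacitor and round_cup below 0.012 m and z of large_capacitor in the frame of round_cup between 0 and 0.006 m and angle between each of large_capacitor, large_choke, long_heatsink, small_capacitor, small_choke, short_heatsink's own z axis and vertical below 0.1 rad and linear speed of each of large_capacitor, large_choke, long_heatsink, small_capacitor, small_choke, short_heatsink below 0.02 m/s and contact force between each of large_capacitor, large_choke, long_heatsink and the fingers below 0.1 N and horizontal distance between large_choke and square_pocket below 0.014 m and z of large_choke in the frame of square_pocket between 0 and 0.006 m and horizontal distance between long_heatsink and long_trough below 0.014 m and z of long_heatsink in the frame of long_trough between 0 and 0.006 m and distance of each of small_capacitor, small_choke, short_heatsink from where it was at the start of the episode below 0.025 m); the robot touches nothing.
It fails at once if a small look-alike is shifted by more than 25 mm (distance of any of small_capacitor, small_choke, short_heatsink from where it was at the start of the episode above 0.025 m).
It fails at once if the large capacitor is dropped into its nest (arrives faster than 0.7 m/s, a fall of about 25 mm) (distance between large_capacitor and round_cup below 0.025 m and linear speed of large_capacitor above 0.7 m/s).
It fails at once if the large choke is dropped into its nest (arrives faster than 0.7 m/s, a fall of about 25 mm) (distance between large_choke and square_pocket below 0.025 m and linear speed of large_choke above 0.7 m/s).
It fails at once if the long heatsink is dropped into its nest (arrives faster than 0.7 m/s, a fall of about 25 mm) (distance between long_heatsink and long_trough below 0.025 m and linear speed of long_heatsink above 0.7 m/s).
It also fails if it takes over 80 s, if anything falls off the work surface, if the arm or the gripper's body presses on something with over 40 N, if the wrist force passes 120 N, or if a joint passes its speed limit or range.

ROBOT

A 6-joint arm with a two-finger parallel gripper is mounted at the origin on the work surface. World frame = base frame: x ahead of the robot, y to its left, z up, the work surface at z = 0. Lengths are in mm, angles in rad, forces in N, time in s.
With the tool pointing down it reaches from about 300 to 775 mm from the base axis. Payload 14.6 kg.
Tool frame: the origin (TCP) lies at the very end of the fingers, on their centre line; the grasp point (between the pads) lies 19 mm behind it (arm.pinch_z is the distance from the TCP to the grasp point, in mm); z points along the fingers, y is the line along which they close (so a half turn about z gives the same grasp; the last joint's range is limited). The gripper opens to 85 mm and grips with 20 to 120 N. Pads are 22 mm wide; open, the fingers measure 114 mm over their backs; the gripper's body (76 mm by 85 mm) begins 54 mm behind the grasp point. The pads swing forward as they close: fully open they stand 13 mm farther back than shut.
Start: joints at [-1.377, 0.3, 1.521, -0, 1.321, -0.067], TCP at [141.813, -531.393, 210.781] pointing down, gripper open.
Joint ranges: [-3.03, 3.03], [-0.79, 2.21], [0.23, 2.52], [-1.04, 4.18], [0, 3.07], [-2.55, 2.55]. Speed limits (rad/s): [2.22, 2.22, 2.57, 3.14, 3.14, 3.14].

INTERFACE

Orientations are given as a 3x3 rotation matrix whose columns are the frame's x, y, z axes.
In Python, from bench import status, optics, order, arm gives the robot as it stands.
- The arm moves only by the tool apply_moves, never from a script. Its argument "increments" is a list of rows, each an object of numbers: "x", "y", "z": the shift along the world's x, y, z in mm; "wx", "wy", "wz": the turn, a rotation vector about the world's x, y, z in rad; "grip": the finger opening in mm, from 0 to 85.4. In form: [{"x": .., "y": .., "z": .., "wx": .., "wy": .., "wz": .., "grip": ..}, ...]. A call has 1 to 12 rows; each row is the pose to reach, as a shift and turn from the pose commanded when the call began; what a row does not reach only later rows make up. A row lasts 1/10 s, in which the tool goes at most 50 mm and 8.59 degrees, less where a joint would pass 70% of its speed; a pose out of reach is approached as far as the arm can. A call with a gripper value outside its range is refused whole. The fingers move at their own pace and stop on an object; the grip force is fixed at half the most. Time passes only in rows, so rows that repeat a pose let the fingers close. It gives the time, the measured TCP pose, the force, the opening and the grip force at its end, in the units of the state.
- status.read_state(): the state, without advancing time (a new reading comes with each control period).
- optics.camera(name): name is "side" or "top" or "wrist"; returns the picture (400x640x3 uint8, blue, green, red); there is no depth.
- optics.camera_params(name): a dict with "fx", "fy", "cx", "cy" (pixels), "rvec" (rotation vector, rad) and "tvec" (3), from world to camera coordinates, as OpenCV has them. Camera axes: x right, y down, z forward; pixel columns grow to the right and rows downward; lengths in mm; the calibration is good to about 2 mm. A picture is of the moment at which its call begins: read the wrist's pose just before it. camera_params takes no time and is no camera call; for the wrist camera it gives the pose at the moment of the call.
- order.close_job(): hands the job in; it is judged then, once.
The state is a dict: "clock": time; "q": joint angles; "joint_vel": joint speeds; "joint_torque": joint torques, N m; "tcp_pos": TCP position; "eef_rot": TCP orientation; "contact_force": force on the tool from outside, world axes, zero at the start; "moment": the same for the moment, N m; "opening": opening from 0.0 (shut) to 1.0 (fully open); "gripper_force": force on a finger pad.
Only numpy, scipy, OpenCV 4.12 (cv2) and the standard library are available. Lean on these libraries where they do the work, as an engineer would, in place of code of your own. Each camera call takes 0.05 s, during which the arm holds its last target. There are 200 camera calls.

## Working session

There is one attempt and no reset: what is moved stays moved. The work goes in short steps, Python scripts to look and compute and a tool call to move; the robot and the scene stay as the last step left them, time stands still between calls to the robot, and variables do not carry over. Pictures are saved under pics/ and viewed, at most 14 in all, crops included, and the job is handed in when it is done.

Besides the shell and the picture viewer there is one more tool, called in YAML: its name, and indented under it one key for each argument. apply_moves: Moves the arm, as the interface text tells. Its arguments: {"type":"object","properties":{"increments":{"type":"array","items":{"type":"object","properties":{"x":{"type":"number"},"y":{"type":"number"},"z":{"type":"number"},"wx":{"type":"number"},"wy":{"type":"number"},"wz":{"type":"number"},"grip":{"type":"number"}}}}},"required":["increments"]}

```bash
mkdir -p pics; cat > h.py <<'E'
import numpy as np, cv2
from bench import status, optics, order, arm
def ray(name,u,v,z,P=None):
    P=P or optics.camera_params(name)
    R=cv2.Rodrigues(np.array(P["rvec"],float))[0]; t=np.array(P["tvec"],float).ravel()
    d=R.T@np.array([(u-P["cx"])/P["fx"],(v-P["cy"])/P["fy"],1]); c=-R.T@t
    return (c+d*(z-c[2])/d[2])[:2].round(1)
def snap(name,f):
    im=optics.camera(name); cv2.imwrite(f"pics/{f}.png",im); return im
E
python3 - <<'E'
from h import *
s=status.read_state(); print(s["tcp_pos"],s["eef_rot"],s["opening"],s["clock"])
for n in("top","side"):
    snap(n,n+"0"); P=optics.camera_params(n); R=cv2.Rodrigues(np.array(P["rvec"]))[0]; print(n,P,-R.T@np.array(P["tvec"]))
E
```

```text
[ 141.76077191 -531.13906829  210.21007663] [[ 9.66181380e-01  2.57863287e-01 -2.57620787e-04]
 [ 2.57863411e-01 -9.66180693e-01  1.15346437e-03]
 [ 4.85278837e-05 -1.18088677e-03 -9.99999302e-01]] 1.003002200144343 0.0
top {'fx': 396.40114833404044, 'fy': 396.40114833404044, 'cx': 317.82653225814647, 'cy': 209.31813811169982, 'rvec': array([ 2.01613831, -2.22131434,  0.22517789]), 'tvec': array([ 50.64347056, 527.12908711, 721.12342323])} [376.26014233  15.71313909 811.56036723]
side {'fx': 496.7359552658685, 'fy': 496.7359552658685, 'cx': 318.88114045800114, 'cy': 200.5277711835911, 'rvec': array([ 0.71159436, -2.66931126,  1.05559668]), 'tvec': array([459.05267557, 246.4566025 , 794.1834138 ])} [222.00996823 544.2330464  746.13636545]
```

View pics/top0.png

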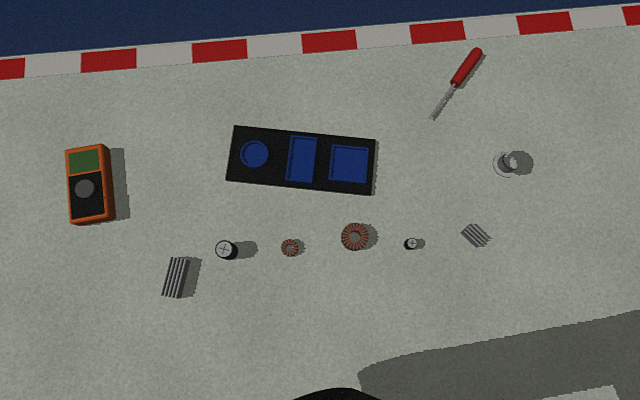

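View pics/side0.png

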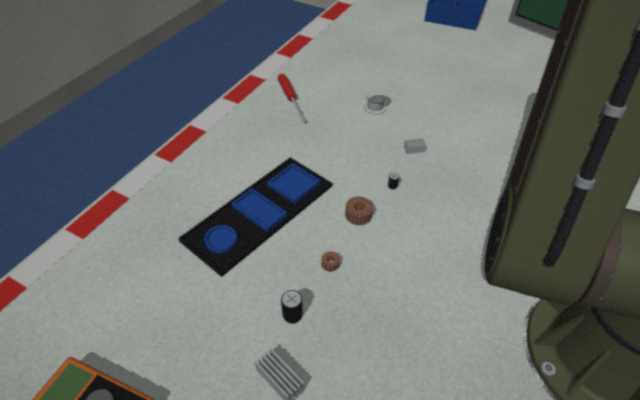

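The top view shows the tray with the cup at (254,154), trough at (302,159) and pocket at (349,164). The large capacitor is at about (226,249), the large choke at (355,236) and the long heatsink at (180,277). I'll enlarge two regions to measure more closely.

```bash
python3 - <<'E'
import cv2
im=cv2.imread("pics/top0.png")
cv2.imwrite("pics/c1.png",cv2.resize(im[115:205,220:385],None,fx=4.8,fy=4.8,interpolation=cv2.INTER_CUBIC))
cv2.imwrite("pics/c2.png",cv2.resize(im[215:305,155:255],None,fx=6,fy=6,interpolation=cv2.INTER_CUBIC))
cv2.imwrite("pics/c3.png",cv2.resize(im[215:265,330:380],None,fx=8,fy=8,interpolation=cv2.INTER_CUBIC))
E
```

```text
(no output)
```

View pics/c1.png

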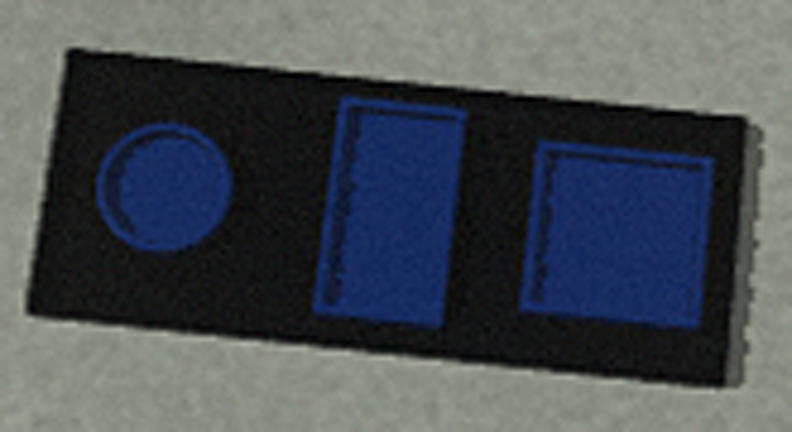

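View pics/c2.png

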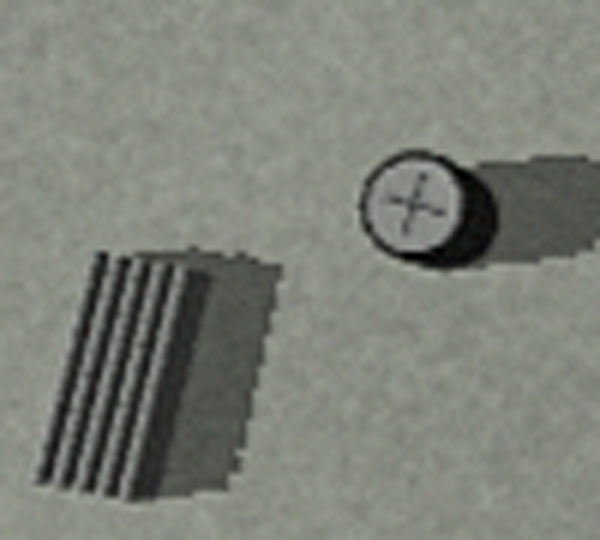

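View pics/c3.png

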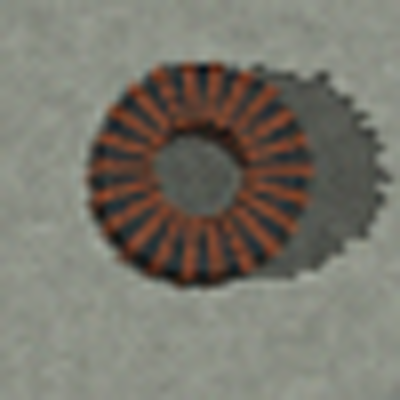

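In the crops:
- **Tray (c1):** corners at (68,48), (748,118), (725,388), (28,315). The cup rim centre is (165,187), and the trough and pocket corners are sharp.
- **Heatsink top (c2):** corners at about (95,252), (190,265), (132,498), (38,485).
- **Capacitor top (c2):** centre at (413,204).
- **Choke (c3):** centre at about (200,173).

```bash
python3 - <<'E'
from h import *
def m(pts,s,o,z): return np.array([ray("top",(x+.5)/s-.5+o[0],(y+.5)/s-.5+o[1],z) for x,y in pts])
def rep(n,p):
    e=[np.linalg.norm(p[i]-p[(i+1)%4]).round(1) for i in range(4)]
    d=(p[0]+p[1]-p[2]-p[3]); print(n,p.mean(0),"edges",e,"ang first->last dir",np.arctan2(d[1],d[0]).round(3)); 
a=(220,115)
rep("tray",m([(68,48),(748,118),(725,388),(28,315)],4.8,a,12))
rep("trough",m([(341,97),(467,108),(443,328),(313,315)],4.8,a,16))
rep("pocket",m([(540,142),(713,157),(698,327),(519,312)],4.8,a,16))
print("cup",m([(165,187),(96,187),(233,187)],4.8,a,16))
b=(155,215)
rep("hs",m([(95,252),(190,265),(132,498),(38,485)],6,b,30))
print("cap",m([(413,204),(360,204),(466,204)],6,b,50))
c=(330,215)
print("choke",m([(200,173),(88,173),(313,173)],8,c,28))
for n,u,v,z in(("sch",290,247,18),("scap",411,243,30),("shs",476,235,22)): print(n,ray("top",u,v,z))
E
```

```text
tray [648.25   23.325] edges [np.float64(305.7), np.float64(124.2), np.float64(304.3), np.float64(124.6)] ang first->last dir -0.2
trough [648.95  23.15] edges [np.float64(56.1), np.float64(101.4), np.float64(56.6), np.float64(100.7)] ang first->last dir -0.201
pocket [628.95  -74.375] edges [np.float64(76.4), np.float64(77.9), np.float64(77.7), np.float64(78.4)] ang first->last dir -0.213
cup [[669.4 121. ]
 [672.3 151.2]
 [666.5  91.3]]
hs [427.85  290.975] edges [np.float64(31.7), np.float64(75.6), np.float64(30.7), np.float64(75.6)] ang first->last dir -0.273
cap [[471.  187.4]
 [472.7 204.3]
 [469.4 170.5]]
choke [[473.2 -68.5]
 [475.9 -40.8]
 [470.5 -96.5]]
sch [465.3  61.7]
scap [ 448.7 -177.9]
shs [ 452.8 -312.1]
```

apply_moves:
  increments:
    - {"x":331.4,"y":462.9,"z":-60.8,"wz":2.678,"grip":85}
    - {"x":331.4,"y":462.9,"z":-60.8,"wz":2.678,"grip":85}
    - {"x":331.4,"y":462.9,"z":-60.8,"wz":2.678,"grip":85}
    - {"x":331.4,"y":462.9,"z":-60.8,"wz":2.678,"grip":85}
    - {"x":331.4,"y":462.9,"z":-60.8,"wz":2.678,"grip":85}
    - {"x":331.4,"y":462.9,"z":-60.8,"wz":2.678,"grip":85}
    - {"x":331.4,"y":462.9,"z":-60.8,"wz":2.678,"grip":85}
    - {"x":331.4,"y":462.9,"z":-60.8,"wz":2.678,"grip":85}
    - {"x":331.4,"y":462.9,"z":-60.8,"wz":2.678,"grip":85}
    - {"x":331.4,"y":462.9,"z":-60.8,"wz":2.678,"grip":85}
    - {"x":331.4,"y":462.9,"z":-60.8,"wz":2.678,"grip":85}
    - {"x":331.4,"y":462.9,"z":-60.8,"wz":2.678,"grip":85}

```text
$.increments[0]: bad value
```

apply_moves:
  increments:
    - {"x":30,"y":40,"z":-5,"wx":0,"wy":0,"wz":0.14,"grip":85}
    - {"x":60,"y":80,"z":-10,"wx":0,"wy":0,"wz":0.28,"grip":85}
    - {"x":90,"y":120,"z":-15,"wx":0,"wy":0,"wz":0.42,"grip":85}
    - {"x":120,"y":160,"z":-20,"wx":0,"wy":0,"wz":0.56,"grip":85}
    - {"x":150,"y":200,"z":-25,"wx":0,"wy":0,"wz":0.7,"grip":85}
    - {"x":180,"y":240,"z":-30,"wx":0,"wy":0,"wz":0.84,"grip":85}
    - {"x":210,"y":280,"z":-35,"wx":0,"wy":0,"wz":0.98,"grip":85}
    - {"x":240,"y":320,"z":-40,"wx":0,"wy":0,"wz":1.12,"grip":85}
    - {"x":270,"y":360,"z":-45,"wx":0,"wy":0,"wz":1.26,"grip":85}
    - {"x":300,"y":410,"z":-50,"wx":0,"wy":0,"wz":1.4,"grip":85}
    - {"x":330,"y":460,"z":-60,"wx":0,"wy":0,"wz":1.54,"grip":85}
    - {"x":331.4,"y":462.9,"z":-60.8,"wx":0,"wy":0,"wz":1.68,"grip":85}

```text
clock: 1.3
tcp_pos: [474.1, -65.3, 149.2]
eef_rot: [[-0.369, 0.929, -0.001], [0.929, 0.369, 0.001], [0.001, -0.001, -1.0]]
contact_force: [0.5, 0.2, 0.2]
opening: 0.994
gripper_force: 0.0
```

apply_moves:
  increments:
    - {"wz":0.14}
    - {"wz":0.28}
    - {"wz":0.42}
    - {"wz":0.56}
    - {"wz":0.7}
    - {"wz":0.84}
    - {"wz":0.998}
    - {"wz":0.998}
    - {"wz":0.998}

```text
$.increments[0]: bad value
```

```bash
python3 - <<'E'
from h import *
s=status.read_state(); print(s["tcp_pos"],np.arctan2(s["eef_rot"][1][0],s["eef_rot"][0][0]),s["opening"],s["q"]); 
import pickle; pickle.dump(optics.camera_params("wrist"),open("w1.pkl","wb")); snap("wrist","w1")
E
```

```text
[474.10973665 -65.34044305 149.20311274] 1.9490632356869741 0.9944995196249564 [-2.13683388e-01  2.05809220e-01  1.79042118e+00  3.54872177e-04
  1.14625147e+00 -5.92096828e-01]
```

View pics/w1.png

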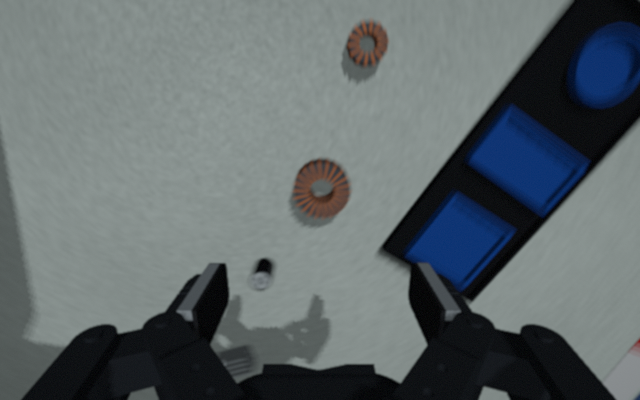

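The wrist view agrees with the top view: the choke is at (321,188), the tray is beyond it, and nothing is near the fingers. Every row must carry all seven fields, so I'll finish the turn and descend.

apply_moves:
  increments:
    - {"x":0,"y":0,"z":-15,"wx":0,"wy":0,"wz":0.14,"grip":85}
    - {"x":0,"y":0,"z":-30,"wx":0,"wy":0,"wz":0.28,"grip":85}
    - {"x":0,"y":0,"z":-45,"wx":0,"wy":0,"wz":0.42,"grip":85}
    - {"x":0,"y":0,"z":-60,"wx":0,"wy":0,"wz":0.56,"grip":85}
    - {"x":0,"y":0,"z":-70,"wx":0,"wy":0,"wz":0.7,"grip":85}
    - {"x":0,"y":0,"z":-80,"wx":0,"wy":0,"wz":0.84,"grip":85}
    - {"x":0,"y":0,"z":-80,"wx":0,"wy":0,"wz":0.998,"grip":85}
    - {"x":0,"y":0,"z":-80,"wx":0,"wy":0,"wz":0.998,"grip":85}
    - {"x":0,"y":0,"z":-80,"wx":0,"wy":0,"wz":0.998,"grip":85}
    - {"x":0,"y":0,"z":-80,"wx":0,"wy":0,"wz":0.998,"grip":85}

```text
clock: 2.35
tcp_pos: [473.3, -68.5, 70.2]
eef_rot: [[-0.979, 0.205, 0.0], [0.205, 0.979, -0.0], [-0.0, -0.0, -1.0]]
contact_force: [-0.2, -0.0, 0.2]
opening: 0.997
gripper_force: 0.0
```

```bash
python3 - <<'E'
from h import *
s=status.read_state(); print(s["tcp_pos"],np.arctan2(s["eef_rot"][1][0],s["eef_rot"][0][0])); 
im=snap("wrist","w2"); P=optics.camera_params("wrist")
h=cv2.cvtColor(im,cv2.COLOR_BGR2HSV); m=((h[...,0]<14)&(h[...,1]>90)&(h[...,2]>50)).astype(np.uint8)
n,l,st,c=cv2.connectedComponentsWithStats(cv2.morphologyEx(m,cv2.MORPH_CLOSE,np.ones((9,9))))
for i in range(1,n):
    if st[i,4]>300: print(st[i],c[i],ray("wrist",*c[i],28,P))
E
```

```text
[473.29434654 -68.52599569  70.16148516] 2.9352922795418035
[ 471  145   59   49 2080] [500.81971154 168.19278846] [462.   56.5]
[ 283  179   76   80 4105] [320.22046285 218.78708892] [472.5 -67.4]
```

View pics/w2.png

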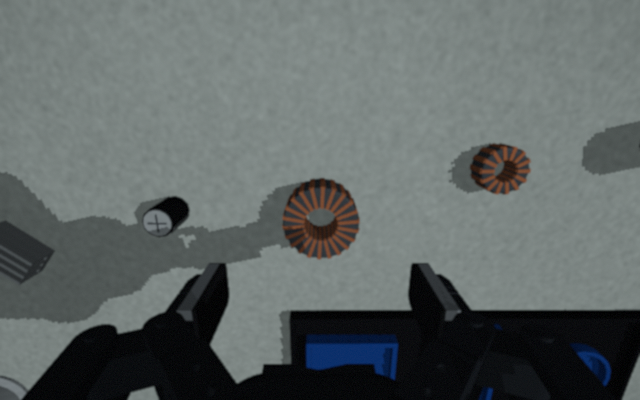

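The choke shows at (320,219), which works out to (472.5,-67.4) and matches the top view. I'll descend and grip.

apply_moves:
  increments:
    - {"x":0,"y":0,"z":-25,"wx":0,"wy":0,"wz":0,"grip":85}
    - {"x":0,"y":0,"z":-45,"wx":0,"wy":0,"wz":0,"grip":85}
    - {"x":0,"y":0,"z":-60,"wx":0,"wy":0,"wz":0,"grip":85}
    - {"x":0,"y":0,"z":-60,"wx":0,"wy":0,"wz":0,"grip":85}
    - {"x":0,"y":0,"z":-60,"wx":0,"wy":0,"wz":0,"grip":30}
    - {"x":0,"y":0,"z":-60,"wx":0,"wy":0,"wz":0,"grip":30}
    - {"x":0,"y":0,"z":-60,"wx":0,"wy":0,"wz":0,"grip":30}
    - {"x":0,"y":0,"z":-60,"wx":0,"wy":0,"wz":0,"grip":30}
    - {"x":0,"y":0,"z":-60,"wx":0,"wy":0,"wz":0,"grip":30}
    - {"x":0,"y":0,"z":-60,"wx":0,"wy":0,"wz":0,"grip":30}
    - {"x":0,"y":0,"z":-60,"wx":0,"wy":0,"wz":0,"grip":30}
    - {"x":0,"y":0,"z":-60,"wx":0,"wy":0,"wz":0,"grip":30}

```text
clock: 3.6
tcp_pos: [473.2, -68.5, 10.0]
eef_rot: [[-0.98, 0.201, -0.0], [0.201, 0.98, 0.0], [0.0, -0.0, -1.0]]
contact_force: [-0.3, 0.1, 0.1]
opening: 0.349
gripper_force: 0.0
```

The opening reads 30 mm with no grip force, so the choke isn't held. I'll look.

```bash
python3 - <<'E'
from h import *
a=snap("wrist","w3"); b=snap("side","s3")
cv2.imwrite("pics/m3.png",np.vstack([cv2.resize(a,(480,300)),cv2.resize(b[130:300,260:532],(480,300))]))
s=status.read_state(); print(s["opening"],s["gripper_force"])
E
```

```text
0.3529980294352188 0.0
```

View pics/m3.png

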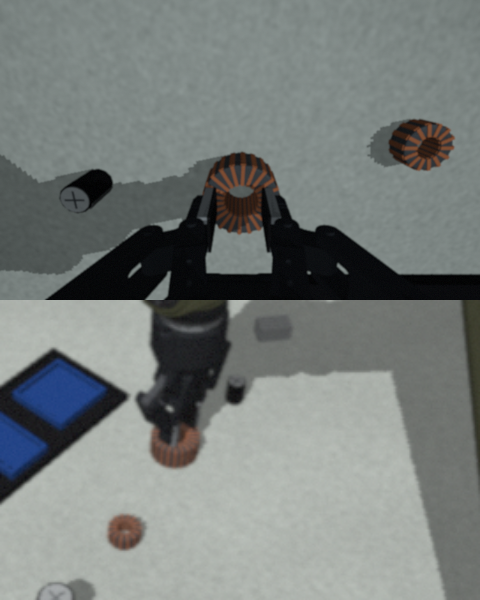

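```bash
python3 - <<'E'
from h import *
P=optics.camera_params("wrist"); s=status.read_state()
K=np.array([[P["fx"],0,P["cx"]],[0,P["fy"],P["cy"]],[0,0,1]])
pr=lambda p: cv2.projectPoints(np.array(p,float),np.array(P["rvec"]),np.array(P["tvec"]),K,None)[0].reshape(-1,2).round(0).tolist()
t=np.array(s["tcp_pos"]);R=np.array(s["eef_rot"])
print([k for k in dir(arm) if k[0]!="_"], arm.pinch_z)
print("tips ±15 at z10,16,28,40",pr([t+R@[0,y,-z] for z in(0,6,18,30) for y in(-15,15)]))
im=cv2.imread("pics/w3.png"); cv2.imwrite("pics/c4.png",cv2.resize(im[180:380,220:420],None,fx=3,fy=3,interpolation=cv2.INTER_CUBIC))
th=np.arange(0,6.3,1.57)
print("choke top rim at 473,-68.3:",pr([[473+27*np.cos(a),-68.3+27*np.sin(a),28] for a in th]))
E
```

```text
['MotionError', 'pinch_z'] 18.700000000000003
tips ±15 at z10,16,28,40 [[293.0, 247.0], [345.0, 247.0], [292.0, 252.0], [346.0, 252.0], [290.0, 263.0], [348.0, 262.0], [288.0, 275.0], [350.0, 275.0]]
choke top rim at 473,-68.3: [[329.0, 306.0], [371.0, 253.0], [308.0, 214.0], [268.0, 271.0], [329.0, 306.0]]
```

View pics/c4.png

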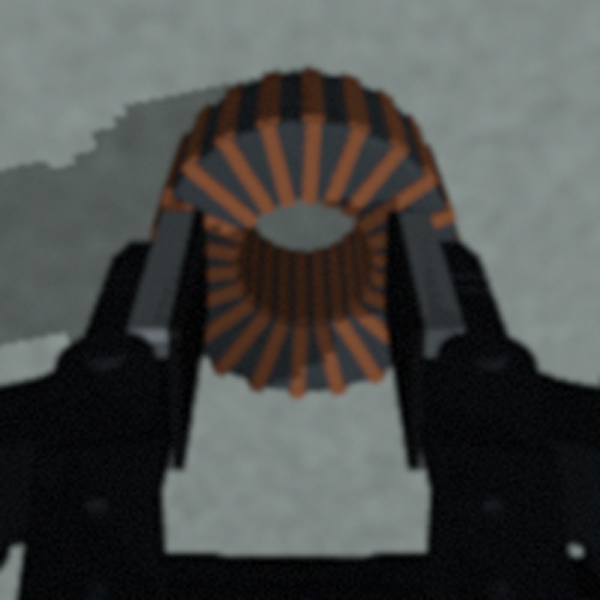

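```bash
python3 - <<'E'
from h import *
P=optics.camera_params("wrist"); s=status.read_state()
K=np.array([[P["fx"],0,P["cx"]],[0,P["fy"],P["cy"]],[0,0,1]])
pr=lambda p: cv2.projectPoints(np.array(p,float),np.array(P["rvec"]),np.array(P["tvec"]),K,None)[0].reshape(-1,2).round(0).tolist()
t=np.array(s["tcp_pos"]);R=np.array(s["eef_rot"])
Rc=cv2.Rodrigues(np.array(P["rvec"]))[0]; print("cam in tool",R.T@(-Rc.T@np.array(P["tvec"])-t))
for z in(0,6,12,18,24): print(z,"w3 near corners",pr([t+R@[11,15,-z],t+R@[11,-15,-z]]),"centre",pr([t+R@[0,15,-z]]),"w2 corners",pr([t+R@[11,42.7,-z],t+R@[11,-42.7,-z]]))
E
```

```text
cam in tool [  79.87343027   -0.17812199 -163.03779669]
0 w3 near corners [[346.0, 229.0], [292.0, 229.0]] centre [[345.0, 247.0]] w2 corners [[395.0, 229.0], [243.0, 229.0]]
6 w3 near corners [[347.0, 233.0], [291.0, 234.0]] centre [[346.0, 252.0]] w2 corners [[398.0, 233.0], [240.0, 234.0]]
12 w3 near corners [[348.0, 238.0], [290.0, 238.0]] centre [[347.0, 257.0]] w2 corners [[401.0, 238.0], [237.0, 238.0]]
18 w3 near corners [[349.0, 243.0], [289.0, 243.0]] centre [[348.0, 262.0]] w2 corners [[404.0, 243.0], [234.0, 243.0]]
24 w3 near corners [[350.0, 248.0], [288.0, 248.0]] centre [[349.0, 268.0]] w2 corners [[407.0, 248.0], [231.0, 249.0]]
```

The picture places the real fingertips about 25 mm above the reported TCP at this opening, which puts them over the choke's 28 mm top. I'll check that with a gentle contact probe on the choke top.

apply_moves:
  increments:
    - {"x":0,"y":0,"z":-1,"wx":0,"wy":0,"wz":0,"grip":30}
    - {"x":0,"y":0,"z":-2,"wx":0,"wy":0,"wz":0,"grip":30}
    - {"x":0,"y":0,"z":-3,"wx":0,"wy":0,"wz":0,"grip":30}

```text
clock: 4.0
tcp_pos: [473.2, -68.5, 7.0]
eef_rot: [[-0.98, 0.201, 0.0], [0.201, 0.98, -0.0], [-0.0, -0.0, -1.0]]
contact_force: [-7.2, 1.5, 21.9]
opening: 0.352
gripper_force: 10.4
```

apply_moves:
  increments:
    - {"x":0,"y":0,"z":-1,"wx":0,"wy":0,"wz":0,"grip":30}
    - {"x":0,"y":0,"z":-2,"wx":0,"wy":0,"wz":0,"grip":30}

```text
clock: 4.2
tcp_pos: [473.4, -68.5, 6.9]
eef_rot: [[-0.98, 0.201, -0.0], [0.201, 0.98, -0.0], [-0.0, -0.0, -1.0]]
contact_force: [-21.0, 3.0, 51.4]
opening: 0.35
gripper_force: 25.8
```

Contact came at TCP z≈7.5 on the 28 mm top, so the real tips are about 20 mm above the TCP at opening 30. I'll raise, open, descend lower and grip.

apply_moves:
  increments:
    - {"x":0,"y":0,"z":15,"wx":0,"wy":0,"wz":0,"grip":30}
    - {"x":0,"y":0,"z":20,"wx":0,"wy":0,"wz":0,"grip":85}
    - {"x":0,"y":0,"z":20,"wx":0,"wy":0,"wz":0,"grip":85}
    - {"x":0,"y":0,"z":20,"wx":0,"wy":0,"wz":0,"grip":85}
    - {"x":0,"y":0,"z":20,"wx":0,"wy":0,"wz":0,"grip":85}
    - {"x":0,"y":0,"z":20,"wx":0,"wy":0,"wz":0,"grip":85}
    - {"x":0,"y":0,"z":15,"wx":0,"wy":0,"wz":0,"grip":85}
    - {"x":0,"y":0,"z":5,"wx":0,"wy":0,"wz":0,"grip":85}
    - {"x":0,"y":0,"z":-5,"wx":0,"wy":0,"wz":0,"grip":85}
    - {"x":0,"y":0,"z":-12,"wx":0,"wy":0,"wz":0,"grip":85}
    - {"x":0,"y":0,"z":-12,"wx":0,"wy":0,"wz":0,"grip":85}

```text
clock: 5.3
tcp_pos: [472.5, -68.3, -8.3]
eef_rot: [[-0.979, 0.201, -0.002], [0.201, 0.979, 0.0], [0.002, 0.0, -1.0]]
contact_force: [-0.2, 0.5, -0.2]
opening: 0.995
gripper_force: 0.0
```

```bash
python3 - <<'E'
from h import *
a=snap("wrist","w4")
cv2.imwrite("pics/m4.png",a)
s=status.read_state(); print(s["opening"],s["gripper_force"],s["tcp_pos"],s["contact_force"])
E
```

```text
0.9962876483405639 0.0 [472.8696724  -68.42996863  -7.67126795] [-0.67636926 -0.09474543 -0.05480197]
```

View pics/m4.png

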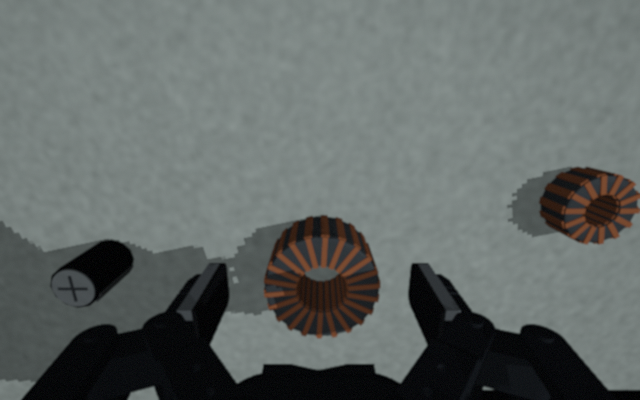

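The choke at (322,277) is untouched and centred between the open fingers. I'll go down 7 mm more and close.

apply_moves:
  increments:
    - {"x":0,"y":0,"z":-4,"wx":0,"wy":0,"wz":0,"grip":85}
    - {"x":0,"y":0,"z":-7,"wx":0,"wy":0,"wz":0,"grip":85}
    - {"x":0,"y":0,"z":-7,"wx":0,"wy":0,"wz":0,"grip":60}
    - {"x":0,"y":0,"z":-7,"wx":0,"wy":0,"wz":0,"grip":45}
    - {"x":0,"y":0,"z":-7,"wx":0,"wy":0,"wz":0,"grip":45}
    - {"x":0,"y":0,"z":-7,"wx":0,"wy":0,"wz":0,"grip":45}
    - {"x":0,"y":0,"z":-7,"wx":0,"wy":0,"wz":0,"grip":45}
    - {"x":0,"y":0,"z":-7,"wx":0,"wy":0,"wz":0,"grip":45}

```text
clock: 6.15
tcp_pos: [473.5, -68.5, -13.3]
eef_rot: [[-0.979, 0.201, 0.001], [0.201, 0.979, -0.0], [-0.001, 0.0, -1.0]]
contact_force: [-3.2, 0.8, 9.9]
opening: 0.605
gripper_force: 61.5
```

Gripped with 61 N. I'll lift and check.

apply_moves:
  increments:
    - {"x":0,"y":0,"z":10,"wx":0,"wy":0,"wz":0,"grip":45}
    - {"x":0,"y":0,"z":25,"wx":0,"wy":0,"wz":0,"grip":45}
    - {"x":0,"y":0,"z":45,"wx":0,"wy":0,"wz":0,"grip":45}
    - {"x":0,"y":0,"z":60,"wx":0,"wy":0,"wz":0,"grip":45}
    - {"x":0,"y":0,"z":60,"wx":0,"wy":0,"wz":0,"grip":45}
    - {"x":0,"y":0,"z":60,"wx":0,"wy":0,"wz":0,"grip":45}

```text
clock: 6.75
tcp_pos: [473.1, -68.5, 46.0]
eef_rot: [[-0.98, 0.201, 0.0], [0.201, 0.98, -0.0], [-0.0, -0.0, -1.0]]
contact_force: [-0.6, -0.1, -0.9]
opening: 0.607
gripper_force: 63.2
```

```bash
python3 - <<'E'
from h import *
a=snap("wrist","w5"); b=snap("side","s5")
cv2.imwrite("pics/m5.png",np.vstack([cv2.resize(a[150:400,120:520],(480,300)),cv2.resize(b[100:270,260:532],(480,300))]))
E
```

```text
(no output)
```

View pics/m5.png

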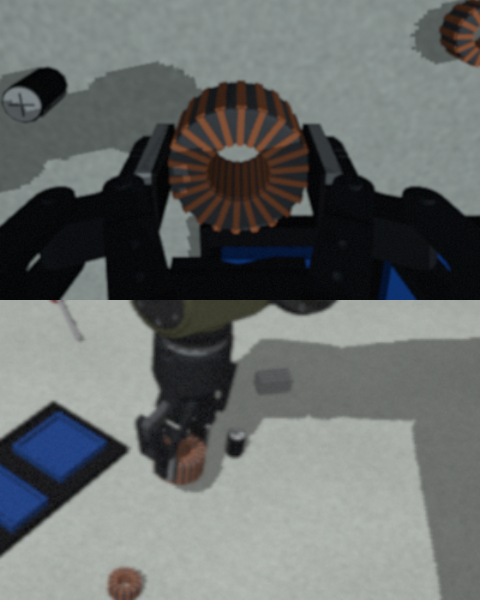

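The choke has lifted and is held between the pads. I'll compare it with an upright model to check for tilt.

```bash
cat >> h.py <<'E'
def proj(name,p):
    P=optics.camera_params(name); K=np.array([[P["fx"],0,P["cx"]],[0,P["fy"],P["cy"]],[0,0,1]])
    return cv2.projectPoints(np.array(p,float),np.array(P["rvec"]),np.array(P["tvec"]),K,None)[0].reshape(-1,2)
def circ(im,name,c,r,z,col=(0,255,0)):
    a=np.linspace(0,2*np.pi,60); q=proj(name,[[c[0]+r*np.cos(t),c[1]+r*np.sin(t),z] for t in a])
    cv2.polylines(im,[(q*8).astype(int)],True,col,1,cv2.LINE_AA,3)
E
python3 - <<'E'
from h import *
t=status.read_state()["tcp_pos"]
o=[]
for n,sl in(("wrist",np.s_[150:400,120:520]),("side",np.s_[130:230,310:470])):
    im=snap(n,n+"6")
    for r,z in((27,0),(27,28),(12,28)): circ(im,n,(473,-68.2),r,t[2]+13.6+z)
    o.append(cv2.resize(im[sl],(480,300),interpolation=cv2.INTER_CUBIC))
cv2.imwrite("pics/m6.png",np.vstack(o))
E
```

```text
(no output)
```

View pics/m6.png

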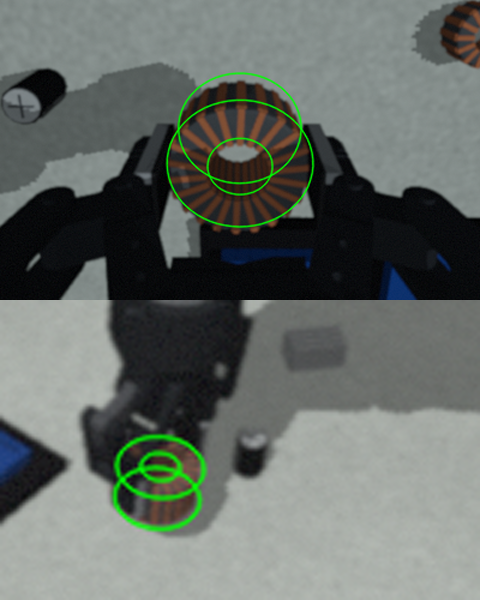

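The choke is upright and matches the model to within about 3 mm. I'll move over the pocket and lower it.

apply_moves:
  increments:
    - {"x":35,"y":-2,"z":0,"wx":0,"wy":0,"wz":0,"grip":45}
    - {"x":75,"y":-3,"z":0,"wx":0,"wy":0,"wz":0,"grip":45}
    - {"x":115,"y":-5,"z":0,"wx":0,"wy":0,"wz":0,"grip":45}
    - {"x":145,"y":-6,"z":0,"wx":0,"wy":0,"wz":0,"grip":45}
    - {"x":154,"y":-6.3,"z":0,"wx":0,"wy":0,"wz":0,"grip":45}
    - {"x":154,"y":-6.3,"z":-10,"wx":0,"wy":0,"wz":0,"grip":45}
    - {"x":154,"y":-6.3,"z":-25,"wx":0,"wy":0,"wz":0,"grip":45}
    - {"x":154,"y":-6.3,"z":-35,"wx":0,"wy":0,"wz":0,"grip":45}
    - {"x":154,"y":-6.3,"z":-42,"wx":0,"wy":0,"wz":0,"grip":45}
    - {"x":154,"y":-6.3,"z":-46,"wx":0,"wy":0,"wz":0,"grip":45}
    - {"x":154,"y":-6.3,"z":-49,"wx":0,"wy":0,"wz":0,"grip":45}
    - {"x":154,"y":-6.3,"z":-49,"wx":0,"wy":0,"wz":0,"grip":45}

```text
clock: 8.15
tcp_pos: [627.1, -74.8, -3.1]
eef_rot: [[-0.98, 0.201, -0.0], [0.201, 0.98, -0.0], [0.0, -0.0, -1.0]]
contact_force: [0.5, 1.0, -2.1]
opening: 0.608
gripper_force: 63.2
```

apply_moves:
  increments:
    - {"x":0,"y":0,"z":-1,"wx":0,"wy":0,"wz":0,"grip":45}
    - {"x":0,"y":0,"z":-1.5,"wx":0,"wy":0,"wz":0,"grip":45}
    - {"x":0,"y":0,"z":-1.5,"wx":0,"wy":0,"wz":0,"grip":45}

```text
clock: 8.45
tcp_pos: [627.4, -74.8, -4.2]
eef_rot: [[-0.98, 0.201, 0.001], [0.201, 0.98, -0.0], [-0.001, 0.0, -1.0]]
contact_force: [-0.6, 0.0, 0.2]
opening: 0.6
gripper_force: 63.3
```

Contact is just made on the pocket floor. I'll release and rise.

apply_moves:
  increments:
    - {"x":0,"y":0,"z":0,"wx":0,"wy":0,"wz":0,"grip":60}
    - {"x":0,"y":0,"z":0,"wx":0,"wy":0,"wz":0,"grip":75}
    - {"x":0,"y":0,"z":0,"wx":0,"wy":0,"wz":0,"grip":85}
    - {"x":0,"y":0,"z":0,"wx":0,"wy":0,"wz":0,"grip":85}
    - {"x":0,"y":0,"z":0,"wx":0,"wy":0,"wz":0,"grip":85}
    - {"x":0,"y":0,"z":30,"wx":0,"wy":0,"wz":0,"grip":85}
    - {"x":0,"y":0,"z":65,"wx":0,"wy":0,"wz":0,"grip":85}
    - {"x":0,"y":0,"z":100,"wx":0,"wy":0,"wz":0,"grip":85}
    - {"x":0,"y":0,"z":100,"wx":0,"wy":0,"wz":0,"grip":85}

```text
clock: 9.35
tcp_pos: [629.4, -75.1, 100.8]
eef_rot: [[-0.979, 0.201, 0.008], [0.201, 0.98, -0.001], [-0.008, 0.0, -1.0]]
contact_force: [0.8, 0.5, -0.2]
opening: 1.0
gripper_force: 0.0
```

```bash
python3 - <<'E'
from h import *
print(status.read_state()["tcp_pos"])
b=snap("wrist","w7")
for r,z in((27,36),(12,36)): circ(b,"wrist",(628.3,-74.8),r,z)
cv2.imwrite("pics/m7.png",b)
E
```

```text
[629.40336769 -75.14712527 100.82911609]
```

View pics/m7.png

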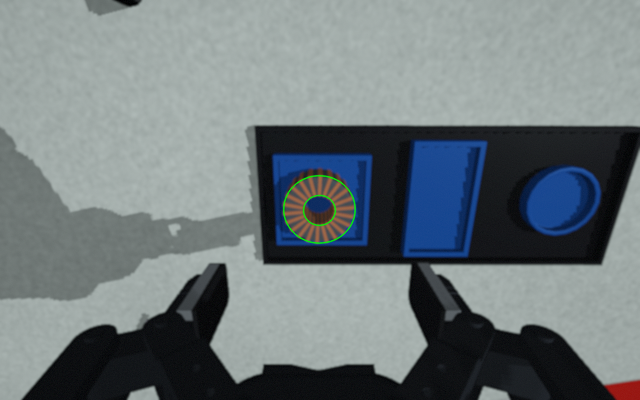

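The choke lies flat, centred on the predicted circle at (320,210) in the pocket. Next is the capacitor at (471,187.4).

apply_moves:
  increments:
    - {"x":-22,"y":37,"z":0,"wx":0,"wy":0,"wz":0,"grip":85}
    - {"x":-44,"y":74,"z":0,"wx":0,"wy":0,"wz":0,"grip":85}
    - {"x":-66,"y":111,"z":0,"wx":0,"wy":0,"wz":0,"grip":85}
    - {"x":-88,"y":148,"z":0,"wx":0,"wy":0,"wz":0,"grip":85}
    - {"x":-110,"y":185,"z":0,"wx":0,"wy":0,"wz":0,"grip":85}
    - {"x":-132,"y":222,"z":0,"wx":0,"wy":0,"wz":0,"grip":85}
    - {"x":-150,"y":252,"z":0,"wx":0,"wy":0,"wz":0,"grip":85}
    - {"x":-156.2,"y":262.2,"z":0,"wx":0,"wy":0,"wz":0,"grip":85}
    - {"x":-156.2,"y":262.2,"z":0,"wx":0,"wy":0,"wz":0,"grip":85}
    - {"x":-156.2,"y":262.2,"z":0,"wx":0,"wy":0,"wz":0,"grip":85}
    - {"x":-156.2,"y":262.2,"z":0,"wx":0,"wy":0,"wz":0,"grip":85}

```text
clock: 10.5
tcp_pos: [471.6, 186.4, 95.2]
eef_rot: [[-0.979, 0.203, -0.0], [0.203, 0.979, -0.0], [0.0, -0.0, -1.0]]
contact_force: [0.6, -0.6, 0.8]
opening: 0.996
gripper_force: 0.0
```

```bash
python3 - <<'E'
from h import *
s=status.read_state(); print(s["tcp_pos"],s["joint_vel"])
im=snap("wrist","w8"); h=cv2.cvtColor(im,cv2.COLOR_BGR2GRAY)
print(proj("wrist",[[471,187.4,50]]))
p=proj("wrist",[[471,187.4,50],[471+17.5,187.4,50]]); r=np.linalg.norm(p[0]-p[1]); print(r)
c=cv2.HoughCircles(h,cv2.HOUGH_GRADIENT,1,60,param1=80,param2=15,minRadius=int(r*.7),maxRadius=int(r*1.15)); 
for u,v,q in c[0][:4]: print(u,v,q,ray("wrist",u,v,50))
E
```

```text
[471.60410906 186.35932618  95.19750052] [-3.48909178e-05 -4.75098467e-03 -2.22553471e-04 -4.97190033e-04
  2.18785654e-03  3.20149798e-03]
[[320.10604014 217.53067142]]
22.739157657814992
321.5 218.5 21.0 [471.9 188.2]
180.5 222.5 19.9 [454.5  89.7]
432.5 297.5 24.3 [553.1 258.8]
```

The wrist camera confirms it at (471.9,188.2). I'll descend and grip.

apply_moves:
  increments:
    - {"x":0,"y":1,"z":-30,"wx":0,"wy":0,"wz":0,"grip":85}
    - {"x":0,"y":1,"z":-60,"wx":0,"wy":0,"wz":0,"grip":85}
    - {"x":0,"y":1,"z":-85,"wx":0,"wy":0,"wz":0,"grip":85}
    - {"x":0,"y":1,"z":-100,"wx":0,"wy":0,"wz":0,"grip":85}
    - {"x":0,"y":1,"z":-104.5,"wx":0,"wy":0,"wz":0,"grip":85}
    - {"x":0,"y":1,"z":-104.5,"wx":0,"wy":0,"wz":0,"grip":60}
    - {"x":0,"y":1,"z":-104.5,"wx":0,"wy":0,"wz":0,"grip":45}
    - {"x":0,"y":1,"z":-104.5,"wx":0,"wy":0,"wz":0,"grip":27}
    - {"x":0,"y":1,"z":-104.5,"wx":0,"wy":0,"wz":0,"grip":27}
    - {"x":0,"y":1,"z":-104.5,"wx":0,"wy":0,"wz":0,"grip":27}
    - {"x":0,"y":1,"z":-104.5,"wx":0,"wy":0,"wz":0,"grip":27}
    - {"x":0,"y":1,"z":-104.5,"wx":0,"wy":0,"wz":0,"grip":27}

```text
clock: 11.75
tcp_pos: [471.6, 188.5, -8.0]
eef_rot: [[-0.98, 0.201, 0.002], [0.201, 0.98, 0.0], [-0.002, 0.001, -1.0]]
contact_force: [-1.5, -0.7, 5.4]
opening: 0.396
gripper_force: 59.3
```

apply_moves:
  increments:
    - {"x":0,"y":0,"z":20,"wx":0,"wy":0,"wz":0,"grip":27}
    - {"x":0,"y":0,"z":50,"wx":0,"wy":0,"wz":0,"grip":27}
    - {"x":25,"y":-9,"z":60,"wx":0,"wy":0,"wz":0,"grip":27}
    - {"x":65,"y":-22,"z":60,"wx":0,"wy":0,"wz":0,"grip":27}
    - {"x":105,"y":-36,"z":60,"wx":0,"wy":0,"wz":0,"grip":27}
    - {"x":145,"y":-49,"z":60,"wx":0,"wy":0,"wz":0,"grip":27}
    - {"x":180,"y":-61,"z":60,"wx":0,"wy":0,"wz":0,"grip":27}
    - {"x":197.5,"y":-67.3,"z":60,"wx":0,"wy":0,"wz":0,"grip":27}
    - {"x":197.5,"y":-67.3,"z":60,"wx":0,"wy":0,"wz":0,"grip":27}
    - {"x":197.5,"y":-67.3,"z":60,"wx":0,"wy":0,"wz":0,"grip":27}
    - {"x":197.5,"y":-67.3,"z":60,"wx":0,"wy":0,"wz":0,"grip":27}

```text
clock: 12.85
tcp_pos: [667.8, 121.6, 51.2]
eef_rot: [[-0.98, 0.201, -0.0], [0.201, 0.98, 0.0], [0.0, -0.0, -1.0]]
contact_force: [0.2, 0.7, -0.6]
opening: 0.397
gripper_force: 59.7
```

```bash
python3 - <<'E'
from h import *
s=status.read_state(); t=s["tcp_pos"]; print(t)
im=snap("wrist","w9"); h=cv2.cvtColor(im,cv2.COLOR_BGR2GRAY); z=t[2]+8.5+50
p=proj("wrist",[[t[0],t[1],z],[t[0]+17.5,t[1],z]]); r=np.linalg.norm(p[0]-p[1]); print(p[0],r)
c=cv2.HoughCircles(h,cv2.HOUGH_GRADIENT,1,60,param1=80,param2=15,minRadius=int(r*.7),maxRadius=int(r*1.15))
for u,v,q in c[0][:4]: print(u,v,q,ray("wrist",u,v,z))
E
```

```text
[667.8213419  121.59216552  51.16535163]
[318.98040893 312.65870015] 36.13846186656722
319.5 227.5 40.4 [632.4 129.1]
320.5 315.5 33.8 [669.2 121.9]
41.5 244.5 34.9 [618.4  28.4]
```

The capacitor is in hand at (669.2,121.9), over the cup at (668.7,121.1). I'll lower it.

apply_moves:
  increments:
    - {"x":0,"y":0,"z":-12,"wx":0,"wy":0,"wz":0,"grip":27}
    - {"x":0,"y":0,"z":-26,"wx":0,"wy":0,"wz":0,"grip":27}
    - {"x":0,"y":0,"z":-38,"wx":0,"wy":0,"wz":0,"grip":27}
    - {"x":0,"y":0,"z":-45,"wx":0,"wy":0,"wz":0,"grip":27}
    - {"x":0,"y":0,"z":-49,"wx":0,"wy":0,"wz":0,"grip":27}
    - {"x":0,"y":0,"z":-50,"wx":0,"wy":0,"wz":0,"grip":27}
    - {"x":0,"y":0,"z":-50,"wx":0,"wy":0,"wz":0,"grip":27}

```text
clock: 13.6
tcp_pos: [668.7, 121.1, 1.1]
eef_rot: [[-0.979, 0.201, 0.0], [0.201, 0.98, 0.0], [-0.0, 0.0, -1.0]]
contact_force: [0.6, -0.8, -0.7]
opening: 0.394
gripper_force: 59.7
```

apply_moves:
  increments:
    - {"x":0,"y":0,"z":-1,"wx":0,"wy":0,"wz":0,"grip":27}
    - {"x":0,"y":0,"z":-1.5,"wx":0,"wy":0,"wz":0,"grip":27}
    - {"x":0,"y":0,"z":-1.5,"wx":0,"wy":0,"wz":0,"grip":27}

```text
clock: 13.9
tcp_pos: [668.8, 121.1, 0.1]
eef_rot: [[-0.979, 0.201, 0.001], [0.201, 0.98, 0.0], [-0.001, 0.0, -1.0]]
contact_force: [-1.8, -0.6, 3.2]
opening: 0.396
gripper_force: 59.9
```

The capacitor is seated (contact 3 N). I'll release and rise.

apply_moves:
  increments:
    - {"x":0,"y":0,"z":0,"wx":0,"wy":0,"wz":0,"grip":40}
    - {"x":0,"y":0,"z":0,"wx":0,"wy":0,"wz":0,"grip":60}
    - {"x":0,"y":0,"z":0,"wx":0,"wy":0,"wz":0,"grip":75}
    - {"x":0,"y":0,"z":0,"wx":0,"wy":0,"wz":0,"grip":75}
    - {"x":0,"y":0,"z":0,"wx":0,"wy":0,"wz":0,"grip":75}
    - {"x":0,"y":0,"z":30,"wx":0,"wy":0,"wz":0,"grip":75}
    - {"x":0,"y":0,"z":65,"wx":0,"wy":0,"wz":0,"grip":85}
    - {"x":0,"y":0,"z":100,"wx":0,"wy":0,"wz":0,"grip":85}
    - {"x":0,"y":0,"z":100,"wx":0,"wy":0,"wz":0,"grip":85}
    - {"x":0,"y":0,"z":100,"wx":0,"wy":0,"wz":0,"grip":85}

```text
clock: 14.9
tcp_pos: [668.7, 121.1, 100.0]
eef_rot: [[-0.98, 0.201, 0.001], [0.201, 0.98, 0.0], [-0.001, 0.0, -1.0]]
contact_force: [0.5, -0.9, -0.6]
opening: 0.996
gripper_force: 0.0
```

```bash
python3 - <<'E'
from h import *
print(status.read_state()["tcp_pos"])
im=snap("wrist","w10"); h=cv2.cvtColor(im,cv2.COLOR_BGR2GRAY); z=58
p=proj("wrist",[[668.7,121.1,z],[668.7+17.5,121.1,z]]); r=np.linalg.norm(p[0]-p[1]); print(p[0],r)
c=cv2.HoughCircles(h,cv2.HOUGH_GRADIENT,1,40,param1=80,param2=15,minRadius=int(r*.7),maxRadius=int(r*1.15))
for u,v,q in c[0][:4]: print(u,v,q,ray("wrist",u,v,z))
E
```

```text
[668.70879107 121.13478012 100.04844341]
[319.06430669 221.6127758 ] 23.047897362612257
318.5 220.5 21.6 [667.8 120.9]
90.5 208.5 19.9 [627.6 -30. ]
46.5 178.5 24.3 [602.1 -49.7]
60.5 246.5 20.4 [650.  -63.1]
```

The capacitor is centred at (667.8,120.9). Next is the heatsink.

apply_moves:
  increments:
    - {"x":-30,"y":21,"z":0,"wx":0,"wy":0,"wz":-0.07,"grip":85}
    - {"x":-65,"y":46,"z":0,"wx":0,"wy":0,"wz":-0.07,"grip":85}
    - {"x":-100,"y":71,"z":0,"wx":0,"wy":0,"wz":-0.07,"grip":85}
    - {"x":-135,"y":95,"z":0,"wx":0,"wy":0,"wz":-0.07,"grip":85}
    - {"x":-170,"y":120,"z":0,"wx":0,"wy":0,"wz":-0.07,"grip":85}
    - {"x":-205,"y":145,"z":0,"wx":0,"wy":0,"wz":-0.07,"grip":85}
    - {"x":-230,"y":162,"z":0,"wx":0,"wy":0,"wz":-0.07,"grip":85}
    - {"x":-240.6,"y":169.9,"z":0,"wx":0,"wy":0,"wz":-0.07,"grip":85}
    - {"x":-240.6,"y":169.9,"z":0,"wx":0,"wy":0,"wz":-0.07,"grip":85}
    - {"x":-240.6,"y":169.9,"z":-25,"wx":0,"wy":0,"wz":-0.07,"grip":85}
    - {"x":-240.6,"y":169.9,"z":-50,"wx":0,"wy":0,"wz":-0.07,"grip":85}
    - {"x":-240.6,"y":169.9,"z":-50,"wx":0,"wy":0,"wz":-0.07,"grip":85}

```text
clock: 16.15
tcp_pos: [427.3, 289.3, 46.4]
eef_rot: [[-0.963, 0.271, -0.005], [0.271, 0.963, -0.003], [0.004, -0.004, -1.0]]
contact_force: [-1.3, -0.3, 0.2]
opening: 0.993
gripper_force: 0.0
```

apply_moves:
  increments:
    - {"x":0,"y":0,"z":-25,"wx":0,"wy":0,"wz":0,"grip":85}
    - {"x":0,"y":0,"z":-45,"wx":0,"wy":0,"wz":0,"grip":85}
    - {"x":0,"y":0,"z":-59.5,"wx":0,"wy":0,"wz":0,"grip":85}
    - {"x":0,"y":0,"z":-59.5,"wx":0,"wy":0,"wz":0,"grip":70}
    - {"x":0,"y":0,"z":-59.5,"wx":0,"wy":0,"wz":0,"grip":55}
    - {"x":0,"y":0,"z":-59.5,"wx":0,"wy":0,"wz":0,"grip":40}
    - {"x":0,"y":0,"z":-59.5,"wx":0,"wy":0,"wz":0,"grip":25}
    - {"x":0,"y":0,"z":-59.5,"wx":0,"wy":0,"wz":0,"grip":25}
    - {"x":0,"y":0,"z":-59.5,"wx":0,"wy":0,"wz":0,"grip":25}
    - {"x":0,"y":0,"z":-59.5,"wx":0,"wy":0,"wz":0,"grip":25}
    - {"x":0,"y":0,"z":-59.5,"wx":0,"wy":0,"wz":0,"grip":25}

```text
clock: 17.25
tcp_pos: [428.7, 291.5, -8.7]
eef_rot: [[-0.963, 0.269, 0.002], [0.269, 0.963, 0.001], [-0.002, 0.002, -1.0]]
contact_force: [-0.5, 0.4, 5.7]
opening: 0.361
gripper_force: 60.4
```

apply_moves:
  increments:
    - {"x":0,"y":0,"z":25,"wx":0,"wy":0,"wz":0,"grip":25}
    - {"x":0,"y":0,"z":60,"wx":0,"wy":0,"wz":0,"grip":25}
    - {"x":15,"y":-18,"z":80,"wx":0,"wy":0,"wz":0.07,"grip":25}
    - {"x":40,"y":-49,"z":80,"wx":0,"wy":0,"wz":0.07,"grip":25}
    - {"x":68,"y":-83,"z":80,"wx":0,"wy":0,"wz":0.07,"grip":25}
    - {"x":96,"y":-117,"z":80,"wx":0,"wy":0,"wz":0.07,"grip":25}
    - {"x":124,"y":-151,"z":80,"wx":0,"wy":0,"wz":0.07,"grip":25}
    - {"x":152,"y":-185,"z":80,"wx":0,"wy":0,"wz":0.07,"grip":25}
    - {"x":180,"y":-219,"z":80,"wx":0,"wy":0,"wz":0.07,"grip":25}
    - {"x":205,"y":-249,"z":80,"wx":0,"wy":0,"wz":0.07,"grip":25}
    - {"x":220.6,"y":-267.8,"z":80,"wx":0,"wy":0,"wz":0.07,"grip":25}
    - {"x":220.6,"y":-267.8,"z":80,"wx":0,"wy":0,"wz":0.07,"grip":25}

```text
clock: 18.45
tcp_pos: [649.8, 20.5, 70.2]
eef_rot: [[-0.979, 0.204, 0.001], [0.204, 0.979, -0.0], [-0.001, -0.0, -1.0]]
contact_force: [-0.9, 0.2, -1.4]
opening: 0.357
gripper_force: 59.9
```

apply_moves:
  increments:
    - {"x":0,"y":0,"z":0,"wx":0,"wy":0,"wz":0,"grip":25}
    - {"x":0,"y":0,"z":-15,"wx":0,"wy":0,"wz":0,"grip":25}
    - {"x":0,"y":0,"z":-30,"wx":0,"wy":0,"wz":0,"grip":25}
    - {"x":0,"y":0,"z":-40,"wx":0,"wy":0,"wz":0,"grip":25}
    - {"x":0,"y":0,"z":-50,"wx":0,"wy":0,"wz":0,"grip":25}
    - {"x":0,"y":0,"z":-50,"wx":0,"wy":0,"wz":0,"grip":25}
    - {"x":0,"y":0,"z":-50,"wx":0,"wy":0,"wz":0,"grip":25}

```text
clock: 19.15
tcp_pos: [648.6, 23.3, 19.9]
eef_rot: [[-0.98, 0.201, -0.0], [0.201, 0.98, 0.0], [0.0, 0.0, -1.0]]
contact_force: [-0.4, 0.4, -1.0]
opening: 0.363
gripper_force: 59.9
```

```bash
python3 - <<'E'
from h import *
s=status.read_state(); t=np.array(s["tcp_pos"]); R=np.array(s["eef_rot"]); print(t)
im=snap("wrist","w11")
# expected heatsink top rectangle (green), base end near camera (red), trough inner rim (yellow)
def poly(c,L,W,z,col,yaw):
    x=np.array([np.cos(yaw),np.sin(yaw)]);y=np.array([-x[1],x[0]])
    q=proj("wrist",[[*(np.array(c)+a*L/2*x+b*W/2*y),z] for a,b in((1,1),(1,-1),(-1,-1),(-1,1))])
    cv2.polylines(im,[(q*8).astype(int)],True,col,1,cv2.LINE_AA,3)
poly(t[:2],76,32,t[2]+10+30,(0,255,0),2.939); poly(t[:2],76,32,t[2]+10,(0,0,255),2.939); poly((648.5,23.2),92,48,16,(0,255,255),2.939)
cv2.imwrite("pics/m11.png",im)
E
```

```text
[648.55704548  23.29560824  19.92482044]
```

View pics/m11.png

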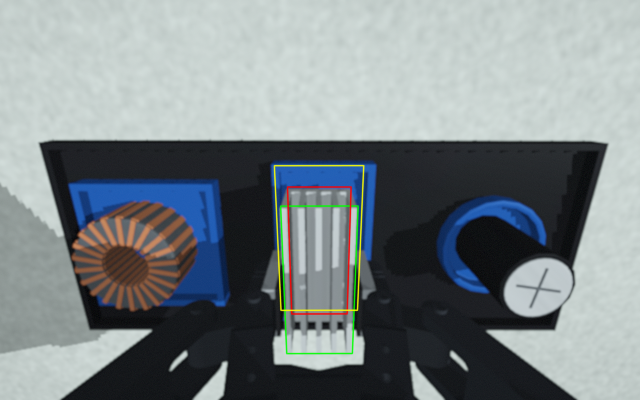

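The heatsink is held level over the trough. It matches the model at about (283–355, 190–350), and the trough's outer edges at (271–377, 163) lie about 2 mm toward +y. I'll lower it with a small correction.

apply_moves:
  increments:
    - {"x":1,"y":1.5,"z":-6,"wx":0,"wy":0,"wz":0,"grip":25}
    - {"x":1,"y":1.5,"z":-13,"wx":0,"wy":0,"wz":0,"grip":25}
    - {"x":1,"y":1.5,"z":-18,"wx":0,"wy":0,"wz":0,"grip":25}
    - {"x":1,"y":1.5,"z":-20.5,"wx":0,"wy":0,"wz":0,"grip":25}
    - {"x":1,"y":1.5,"z":-20.5,"wx":0,"wy":0,"wz":0,"grip":25}

```text
clock: 19.7
tcp_pos: [649.5, 24.8, 0.4]
eef_rot: [[-0.98, 0.201, -0.0], [0.201, 0.98, 0.0], [0.0, 0.0, -1.0]]
contact_force: [-7.5, 0.3, 10.7]
opening: 0.362
gripper_force: 61.4
```

apply_moves:
  increments:
    - {"x":0,"y":0,"z":-0.7,"wx":0,"wy":0,"wz":0,"grip":25}
    - {"x":0,"y":0,"z":-0.7,"wx":0,"wy":0,"wz":0,"grip":25}

```text
clock: 19.9
tcp_pos: [649.5, 24.7, 0.3]
eef_rot: [[-0.98, 0.201, 0.0], [0.201, 0.98, 0.0], [-0.0, 0.0, -1.0]]
contact_force: [-11.4, -0.2, 18.0]
opening: 0.36
gripper_force: 62.3
```

Contact comes at the expected floor height (-8.7 + 8 ≈ 0). I'll release, rise and back away.

apply_moves:
  increments:
    - {"x":0,"y":0,"z":0.8,"wx":0,"wy":0,"wz":0,"grip":40}
    - {"x":0,"y":0,"z":0.8,"wx":0,"wy":0,"wz":0,"grip":55}
    - {"x":0,"y":0,"z":0.8,"wx":0,"wy":0,"wz":0,"grip":65}
    - {"x":0,"y":0,"z":0.8,"wx":0,"wy":0,"wz":0,"grip":65}
    - {"x":0,"y":0,"z":0.8,"wx":0,"wy":0,"wz":0,"grip":65}
    - {"x":0,"y":0,"z":30,"wx":0,"wy":0,"wz":0,"grip":65}
    - {"x":0,"y":0,"z":70,"wx":0,"wy":0,"wz":0,"grip":65}
    - {"x":0,"y":0,"z":110,"wx":0,"wy":0,"wz":0,"grip":65}
    - {"x":0,"y":0,"z":150,"wx":0,"wy":0,"wz":0,"grip":65}
    - {"x":0,"y":0,"z":150,"wx":0,"wy":0,"wz":0,"grip":65}
    - {"x":0,"y":0,"z":150,"wx":0,"wy":0,"wz":0,"grip":65}

```text
clock: 21.0
tcp_pos: [649.7, 24.7, 149.4]
eef_rot: [[-0.98, 0.201, 0.001], [0.201, 0.98, -0.0], [-0.001, 0.0, -1.0]]
contact_force: [-0.2, 0.1, -1.1]
opening: 0.76
gripper_force: 0.0
```

```bash
python3 - <<'E'
from h import *
s=status.read_state(); print(s["tcp_pos"],s["contact_force"],s["opening"])
im=snap("wrist","w12"); h=cv2.cvtColor(im,cv2.COLOR_BGR2HSV)
# non-blue bright-grey fins inside trough region
x=np.array([np.cos(-.203),np.sin(-.203)]);y=np.array([-x[1],x[0]]);c=np.array([648.5,23.2])
q=proj("wrist",[[*(c+a*48*x+b*28*y),16] for a,b in((1,1),(1,-1),(-1,-1),(-1,1))])
M=np.zeros(im.shape[:2],np.uint8); cv2.fillPoly(M,[q.astype(int)],255)
for thr in (100,130):
    m=((h[...,1]<60)&(h[...,2]>thr)).astype(np.uint8)*M
    r=cv2.minAreaRect(cv2.findNonZero(m)); b=cv2.boxPoints(r)
    w=np.array([ray("wrist",*p,38) for p in b]); e=[np.linalg.norm(w[i]-w[(i+1)%4]).round(1) for i in range(4)]
    print(thr,"heatsink top centre",w.mean(0),e,"axis",(w[1]-w[0]),(w[2]-w[1]))
# brightness grid along the trough for the 2D picture, plus where blue rim pixels lie
m=((h[...,0]>100)&(h[...,0]<130)&(h[...,1]>120)).astype(np.uint8)
n,l,st,ce=cv2.connectedComponentsWithStats(m)
for i in range(1,n):
    if st[i,4]>150: print("blue",st[i].tolist(),ray("wrist",*(st[i,:2]+st[i,2:4]/2),16))
# look-alikes unmoved: compare top view with the first
a=cv2.imread("pics/top0.png"); b=snap("top","top1")
for nme,u,v in(("sch",290,247),("scap",412,243),("shs",476,235)):
    tpl=a[v-14:v+14,u-16:u+16]; r=cv2.matchTemplate(b[v-34:v+34,u-36:u+36],tpl,cv2.TM_CCOEFF_NORMED); _,mx,_,p=cv2.minMaxLoc(r); print(nme,mx,p[0]-20,p[1]-20)
E
```

```text
[649.72441023  24.70980121 149.4280347 ] [-0.1662948   0.07673576 -1.07119185] 0.7603226568534173
100 heatsink top centre [647.2  24.4] [np.float64(78.3), np.float64(30.9), np.float64(78.4), np.float64(33.8)] axis [-76.4  17.3] [ 6.3 30.3]
130 heatsink top centre [647.2  24.4] [np.float64(30.9), np.float64(78.4), np.float64(33.8), np.float64(78.3)] axis [ 6.3 30.3] [ 77.  -14.5]
blue [287, 133, 64, 105, 3156] [648.3  25.1]
blue [169, 145, 93, 82, 3685] [628.5 -73. ]
blue [388, 155, 66, 63, 1638] [669.3 121.5]
blue [572, 366, 68, 34, 1694] [960.3 315.1]
blue [440, 390, 44, 10, 266] [944.4 143.4]
sch 0.1190679520368576 -16 -5
scap 0.9936172962188721 0 0
shs 0.7924988269805908 0 0
```

```bash
python3 - <<'E'
from h import *
a=cv2.imread("pics/side0.png"); b=snap("side","side1")
u,v=331,261; r=cv2.matchTemplate(b[v-34:v+34,u-36:u+36],a[v-14:v+14,u-16:u+16],cv2.TM_CCOEFF_NORMED); print(cv2.minMaxLoc(r))
print(order.close_job())
E
```

```text
(-0.3088816702365875, 0.9988421201705933, (37, 31), (20, 20))
the job is handed in; nothing more can be done
None
```

The job is handed in at about 21 s: the capacitor, choke and heatsink are each released and centred in their nests within about 2 mm by camera, and the three small look-alikes show no movement, but the judge returned no verdict.

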